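# Release a bin of charms through the counter barrier

### The job

Push the steel barrier bar up past its balance point so that it stays raised by itself. Then push the grey bin of charms along its lane, past the raised barrier, until it rests against the end stop. Only push with the fingers: do not lift or tip the bin, leave the jar, bottle and screwdriver where they are, and finish clear of everything.

Things in the scene. Friction and masses are not known exactly. Their poses are not given: they have to be found in the camera images.
- lane: Fixed lane: white board 6 mm thick, 255 mm long, with two aluminium rails (tops 36 mm above the table, inner faces 78 mm apart). Origin on the table at mid-width, straight below the barrier bar. x runs along the lane the way the bin must travel, y to the left, z up. Open near end at x = -150 mm. A rest post (20 x 12 mm) stands at y = +52 mm under the level bar.
- lane_hinge (a point): Fixed point on the barrier's hinge axis, in the bar's centre line: lane x 0, y -120 mm, 85 mm above the table. The hinge axis is the lane's x axis. The grey hinge post (20 x 30 mm, top 102 mm up) stands just beyond it, lane x 24 to 44 mm. The raised bar stands upright over this point, its end 370 mm above the table.
- barrier (a joint): Barrier angle, rad: 0 = bar level across the lane, blocking the bin (its start); grows as the free (+y) end goes up; hard stop at 1.55, upright. Balance point about 0.85: below it the bar falls back to level, from 0.95 on it swings by itself, within 3 s, to the upright stop and stays. Raising it slowly takes less than 3 N at bar_push.
- bar_push (a point): Good place to push: in the bar's centre line, 250 mm from the hinge axis, moving with the bar; its y axis points to the bar's free end, 35 mm on. The steel bar is 14 mm square; level, its underside is 78 mm above the table, with nothing under it from lane y = +58 to +165 mm. Behind the hinge a 70 mm tail carries a dark steel weight (36 x 44 x 46 mm) on its upper side.
- bin_mid (a point): Centre, half-way up, of the loose grey open plastic bin of charms: 90 mm long (its x, along the lane), 66 mm wide, 82 mm high, about 0.3 kg. It stands on the lane board between the rails, 6 mm free each side, on the robot's side of the barrier; its top is 10 mm above the level bar's underside. Against the end stop its centre is at lane x = +60 mm.
- jar: Bystander: round jar with a white cap, 48 mm across, 65 mm high, loose beside the lane. Origin: centre of its underside.
- flask: Bystander: slim amber bottle with a black cap, 36 mm across, 75 mm high, loose beside the lane. Origin: centre of its underside.
- driver: Bystander: small screwdriver 130 mm long, lying loose on the table beside the lane. Origin: under its middle.
- lane_stop (a point): Middle of the near face of the end stop, a cross wall at lane x = +105 mm, 40 mm above the table (the wall's top is 51 mm up).

How it is judged:
On the way, in this order (a step that is already met when the one before it is completed fails the run):
1. the barrier stands raised by itself, untouched, with the bin still before it (value of joint barrier above 1.4 rad and x of bin_mid in the frame of lane below -0.04 m and contact force between lane and the fingers below 0.1 N), for 0.2 s.
2. the bin has been pushed to the end stop (x of bin_mid in the frame of lane above 0.054 m), for 0.2 s.
At the end, for the whole second after the job is handed in: the barrier stays raised (joint above 1.4 rad) and the bin stands upright and at rest on the lane board between the rails, within 6 mm of touching the end stop (value of joint barrier above 1.4 rad and x of bin_mid in the frame of lane between 0.054 and 0.066 m and y of bin_mid in the frame of lane between -0.012 and 0.012 m and height (world z) of bin_mid below 0.053 m and angle between bin_mid's own z axis and vertical below 0.1 rad and linear speed of bin below 0.02 m/s).
It fails at once if the bin is lifted more than 15 mm (height (world z) of bin_mid above 0.062 m).
It fails at once if the bin is tipped (angle between bin_mid's own z axis and vertical above 0.3 rad).
It fails at once if the jar is moved more than 30 mm (distance of jar from where it was at the start of the episode above 0.03 m).
It fails at once if the bottle is moved more than 30 mm (distance of flask from where it was at the start of the episode above 0.03 m).
It fails at once if the screwdriver is moved more than 30 mm (distance of driver from where it was at the start of the episode above 0.03 m).
It also fails if it takes over 58 s, if anything falls off the work surface, if the arm or the gripper's body presses on something with over 40 N, if the wrist force passes 120 N, or if a joint passes its speed limit or range.

### The arm

A 6-joint arm with a two-finger parallel gripper is mounted at the origin on the work surface. World frame = base frame: x ahead of the robot, y to its left, z up, the work surface at z = 0. Lengths are in m, angles in rad, forces in N, time in s.
With the tool pointing down it reaches from about 0.25 to 0.775 m from the base axis. Payload 4 kg.
Tool frame: the origin (TCP) lies midway between the tips of the shut fingers; the grasp point (between the pads) lies 19 mm behind it; z points along the fingers, y is the line along which they close (so a half turn about z gives the same grasp; the last joint's range is limited). The gripper opens to 94 mm and grips with 3 to 60 N. Pads are 16 mm wide; open, the fingers measure 119 mm over their backs; the gripper's body (75 mm by 177 mm) begins 78 mm behind the grasp point.
Start: joints at [1.106, 0.087, 1.371, -0, 1.684, -0.103], TCP at [0.195, 0.514, 0.206] pointing down, gripper open.
Joint ranges: [-3.1, 3.1], [-0.76, 2.03], [0.27, 2.55], [-1.08, 4.22], [0.17, 2.65], [-2.57, 2.57]. Speed limits (rad/s): [2.79, 2.79, 3.14, 3.14, 3.14, 3.14].

### API

Orientations are given as a rotation vector (axis times angle).
In Python, from workcell import telemetry, camera, workorder gives the robot as it stands.
- The arm moves only by the shell command python3 -m crank 'ROWS'. ROWS is a JSON object of lists of equal length, an entry for each row: "dp": the shift along the world's x, y, z each as a share of 0.25 m, from -1 to 1, a list of three; "twist": the turn, a rotation vector about the world's x, y, z each as a share of 180 degrees, from -1 to 1, a list of three; "fingers": the opening in per cent of the stroke, from 0 (shut) to 100 (fully open). A call has 1 to 10 rows; each row is the pose to reach, as a shift and turn from the pose commanded when the call began, turning the shorter way round; what a row does not reach only later rows make up. A row lasts 1/12 s, in which the tool goes at most 41.7 mm and 7.16 degrees, less where a joint would pass 70% of its speed; a pose out of reach is approached as far as the arm can. A call with a number of a shift or a turn outside -1 to 1 is refused whole. A call with a gripper value outside its range is refused whole. The fingers move at their own pace and stop on an object; the grip force is fixed at half the most. Time passes only in rows, so rows that repeat a pose let the fingers close. It gives the time, the measured TCP pose, the force, the opening and the grip force at its end, in the units of the state.
- telemetry.get_state(): the state, without advancing time (a new reading comes with each control period).
- camera(name): name is "scene" or "top" or "wrist"; returns a dict with "img" (420x560x3 uint8, red, green, blue), "depth" (420x560 float32, m along the optical axis (not along the pixel's ray), 0 where there is no reading), "intrinsics" (3x3 intrinsics, pixels), "view" (4x4, takes a point from world to camera coordinates). Camera axes: x right, y down, z forward; pixel columns grow to the right and rows downward; lengths in m; the calibration is good to about 2 mm. A picture is of the moment at which its call begins.
- workorder.sign_off(): hands the job in; it is judged then, once.
The state is a dict: "clock": time; "joint_pos": joint angles; "qvel": joint speeds; "effort": joint torques, N m; "ee_pos": TCP position; "orientation": TCP orientation; "force": force on the tool from outside, world axes, zero at the start; "wrist_torque": the same for the moment, N m; "gripper_width": finger opening in m; "grip_force": force on a finger pad.
Only numpy, scipy, OpenCV 4.12 (cv2) and the standard library are available. Lean on these libraries where they do the work, as an engineer would, in place of code of your own. Each camera call takes 0.05 s, during which the arm holds its last target. There are 200 camera calls.

## Working session

There is one attempt and no reset: what is moved stays moved. The work goes in short steps, Python scripts to look and compute and a shell command to move; the robot and the scene stay as the last step left them, time stands still between calls to the robot, and variables do not carry over. Pictures are saved under pics/ and viewed, at most 10 in all, crops included, and the job is handed in when it is done.

```bash
mkdir -p pics; cat > h.py <<'E'
import numpy as np,cv2
from workcell import telemetry,camera,workorder
def grab(n,tag):
    c=camera(n); cv2.imwrite(f'pics/{tag}.png',c['img'][:,:,::-1]); np.savez(f'{tag}.npz',**c); return c
def pts(c):
    K,V,d=np.array(c['intrinsics']),np.array(c['view']),c['depth']
    v,u=np.mgrid[:d.shape[0],:d.shape[1]]
    P=np.stack([(u-K[0,2])/K[0,0]*d,(v-K[1,2])/K[1,1]*d,d],-1)
    W=(P-V[:3,3])@V[:3,:3]; W[d==0]=np.nan; return W
E
python3 - <<'E'
from h import *
a=grab('top','top0');b=grab('scene','scene0')
print(telemetry.get_state())
for c in (a,b): print(np.array(c['view']).round(3).tolist(),np.array(c['intrinsics']).round(1).tolist())
E
```

```text
{'clock': 0.1, 'joint_pos': array([ 1.10589990e+00,  8.78521498e-02,  1.37206483e+00, -5.42900234e-05,
        1.68358723e+00, -1.03122659e-01]), 'qvel': array([-3.82966404e-04, -1.26487246e-03, -2.74624392e-03, -8.28408843e-05,
        1.30358912e-04, -2.74645176e-04]), 'effort': array([ 1.93830332e-03, -3.41250622e+01, -3.03302908e+01,  7.20013515e-02,
        3.04231129e-02, -1.11903298e-04]), 'ee_pos': array([0.19448044, 0.5139536 , 0.20445646]), 'orientation': array([-5.65101054e-01, -3.08985711e+00,  2.90567130e-03]), 'force': array([-0.68294914, -0.32770749, -0.59378793]), 'wrist_torque': array([-0.0150152 ,  0.02396398, -0.02708444]), 'grip_force': 0.0, 'gripper_width': 0.09402367792292264}
[[0.023, -0.999, -0.036, -0.006], [-0.982, -0.016, -0.187, 0.602], [0.186, 0.04, -0.982, 0.75], [0.0, 0.0, 0.0, 1.0]] [[472.8, 0.0, 284.7], [0.0, 472.8, 207.8], [0.0, 0.0, 1.0]]
[[-0.2, 0.98, -0.014, 0.152], [0.773, 0.149, -0.617, -0.416], [-0.603, -0.134, -0.787, 1.423], [0.0, 0.0, 0.0, 1.0]] [[506.5, 0.0, 282.4], [0.0, 506.5, 208.5], [0.0, 0.0, 1.0]]
```

View pics/top0.png

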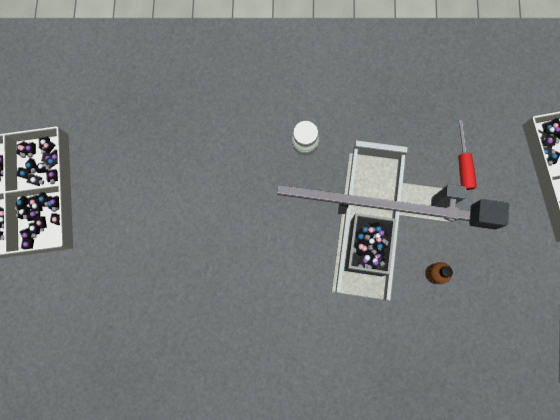

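View pics/scene0.png

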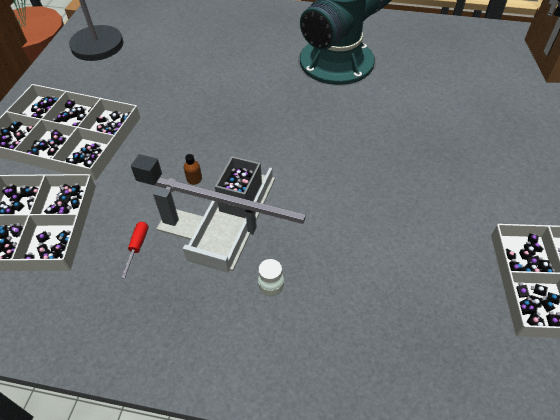

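Top view: the bar runs from its free end at (279,190) to the weight at (490,214). The bin is at (371,245), the end stop at (381,147), the jar at (306,135), the bottle at (441,272) and the screwdriver at (466,160). The scene view agrees: free end (303,218), bin (239,180), jar (270,275).

```bash
cat > m.py <<'E'
from h import *
for tag in('top0','scene0'):
    c=dict(np.load(tag+'.npz')); W=pts(c); img=c['img'].astype(int); sat=img.max(-1)-img.min(-1)
    x,y,z=W[...,0],W[...,1],W[...,2]
    reg=(x>.25)&(x<.75)&(y>-.35)&(y<.22)
    print(tag,'table z',np.nanmedian(z[reg&(abs(z)<.02)]).round(4))
    def big(m):
        n,l,s,cc=cv2.connectedComponentsWithStats(m.astype(np.uint8)); k=1+np.argmax(s[1:,4]); return l==k
    bar=big(reg&(z>.082)&(z<.101)&(sat<40)&(img.mean(-1)>60)&(y>-.35)&(y<.2))
    P=W[bar]; r=cv2.minAreaRect(P[:,:2].astype(np.float32)); vx,vy,x0,y0=cv2.fitLine(P[:,:2].astype(np.float32),cv2.DIST_HUBER,0,.01,.01).ravel()
    d=np.array([vx,vy])*np.sign(vy); t=(P[:,:2]-[x0,y0])@d
    print('bar dir',d,'free end',np.array([x0,y0])+d*t.max(),'other',np.array([x0,y0])+d*t.min(),'z',np.median(P[:,2]))
    for nm,a,b in(('bin rim',.083,.093),('rails',.030,.040),('stop',.046,.056),('jar',.055,.072),('fl',.066,.08)):
        m=reg&(z>a)&(z<b)
        if nm=='bin rim': m&=~cv2.dilate(bar.astype(np.uint8),np.ones((3,3))).astype(bool)
        n,l,s,cc=cv2.connectedComponentsWithStats(m.astype(np.uint8))
        for k in range(1,n):
            if s[k,4]>25:
                Q=W[l==k]; q=cv2.minAreaRect(Q[:,:2].astype(np.float32)); print(nm,'px',cc[k].round(),'n',s[k,4],'c',np.round(q[0],4),'size',np.round(q[1],4),'ang',round(q[2],1),'z',np.median(Q[:,2]).round(4))
E
python3 m.py
```

```text
top0 table z -0.0003
bar dir [0.12408043 0.99227214] free end [0.62780327 0.01698184] other [ 0.58901517 -0.29320685] z 0.09143898638521088
bin rim px [372. 243.] n 525 c [ 0.5421 -0.1373] size [0.0664 0.0906] ang 82.6 z 0.0874
rails px [305. 145.] n 114 c [ 0.7259 -0.0283] size [0.0261 0.0473] ang 4.0 z 0.0359
rails px [378. 170.] n 441 c [ 0.6709 -0.155 ] size [0.0906 0.0878] ang 82.9 z 0.0354
rails px [343. 248.] n 330 c [ 0.5399 -0.0898] size [0.0187 0.1504] ang 82.9 z 0.0356
rails px [392. 258.] n 283 c [ 0.5288 -0.1796] size [0.0069 0.1519] ang 82.9 z 0.0355
rails px [431. 274.] n 30 c [ 0.4991 -0.2458] size [0.0321 0.0106] ang 4.3 z 0.0353
stop px [381. 146.] n 323 c [ 0.7164 -0.1604] size [0.09   0.0114] ang 83.4 z 0.0504
stop px [440. 199.] n 33 c [ 0.6225 -0.2599] size [0.0252 0.0117] ang 39.4 z 0.0505
stop px [362. 223.] n 77 c [ 0.5809 -0.1276] size [0.0173 0.0377] ang 25.3 z 0.0536
stop px [386. 226.] n 34 c [ 0.5735 -0.1686] size [0.0198 0.0091] ang 29.0 z 0.0535
stop px [355. 259.] n 85 c [ 0.5168 -0.1139] size [0.0142 0.0214] ang 72.0 z 0.0541
stop px [440. 273.] n 18
[... 2591 characters left out ...]
2 ] size [0.0099 0.0202] ang 47.7 z 0.0621
jar px [270. 267.] n 317 c [ 0.7325 -0.0273] size [0.0423 0.0345] ang 89.7 z 0.0636
fl px [189. 158.] n 59 c [ 0.502  -0.2582] size [0.0174 0.0183] ang 82.3 z 0.0727
fl px [237. 168.] n 180 c [ 0.5214 -0.1543] size [0.0446 0.0931] ang 45.6 z 0.0737
fl px [241. 188.] n 165 c [ 0.5617 -0.1195] size [0.0535 0.1103] ang 45.4 z 0.0745
fl px [237. 175.] n 86 c [ 0.5284 -0.143 ] size [0.0259 0.0402] ang 44.9 z 0.0674
fl px [238. 187.] n 39 c [ 0.5615 -0.133 ] size [0.0202 0.0172] ang 65.4 z 0.0673
fl px [165. 203.] n 79 c [ 0.6353 -0.2671] size [0.0194 0.0345] ang 22.8 z 0.0735
fl px [249. 211.] n 43 c [ 0.6214 -0.0949] size [0.0086 0.0256] ang 4.2 z 0.075
```

```bash
cat > go.py <<'E'
import sys,numpy as np
from workcell import telemetry
from scipy.spatial.transform import Rotation as R
a=np.arctan2(-.125,.992); X=np.array([np.cos(a),np.sin(a),0]);Y=np.array([-np.sin(a),np.cos(a),0]);O=np.array([.607,-.146,0])
lane=lambda p:np.round([(p-O)@X,(p-O)@Y,p[2]],4)
def target(pitch):
    p=np.radians(pitch); z=np.cos(p)*X-np.sin(p)*np.array([0,0,1]); return R.from_matrix(np.stack([np.cross(Y,z),Y,z],1))
if __name__=='__main__':
    # args: lx ly z pitch(deg below horizontal)
    lx,ly,z,p=map(float,sys.argv[1:5]); s=telemetry.get_state()
    print('t',s['clock'],'q',s['joint_pos'].round(2),'lane',lane(s['ee_pos']))
    print('dp',((O+lx*X+ly*Y+[0,0,z]-s['ee_pos'])/.25).round(3),'twist',((target(p)*R.from_rotvec(s['orientation']).inv()).as_rotvec()/np.pi).round(4))
E
python3 go.py .015 .26 .2 30; python3 go.py .015 .26 .2 90
```

```text
t 0.1 q [ 1.11  0.09  1.37 -0.    1.68 -0.1 ] lane [-0.4918  0.6032  0.2045]
dp [ 1.84  -1.615 -0.018] twist [-0.08   -0.3244  0.0686]
t 0.1 q [ 1.11  0.09  1.37 -0.    1.68 -0.1 ] lane [-0.4918  0.6032  0.2045]
dp [ 1.84  -1.615 -0.018] twist [ 0.0006 -0.0002  0.0753]
```

```bash
python3 -m crank '{"dp":[[0.2,-0.18,0.1],[0.4,-0.36,0.2],[0.5,-0.45,0.2],[0.6,-0.55,0.2],[0.7,-0.65,0.2],[0.8,-0.75,0.2],[0.9,-0.8,0.2],[0.9,-0.8,0.2],[0.9,-0.8,0.2]],"twist":[[0,0,0.03],[0,0,0.075],[0,0,0.075],[0,0,0.075],[0,0,0.075],[0,0,0.075],[0,0,0.075],[0,0,0.075],[0,0,0.075]],"fingers":[0,0,0,0,0,0,0,0,0]}'; python3 go.py .015 .26 .2 30
```

```text
clock: 0.85
ee_pos: [0.4225, 0.3114, 0.2546]
orientation: [-0.208, -3.135, 0.003]
force: [0.4, 0.9, 0.5]
gripper_width: 0.0376
grip_force: 0.0
t 0.85 q [ 0.53  0.03  1.34 -0.    1.78 -0.91] lane [-0.2402  0.4307  0.2546]
dp [ 0.927 -0.805 -0.218] twist [-0.0423 -0.3306  0.0023]
```

```bash
python3 -m crank '{"dp":[[0.1,-0.1,0],[0.2,-0.2,0],[0.3,-0.3,0],[0.4,-0.4,0],[0.5,-0.5,-0.05],[0.6,-0.6,-0.1],[0.7,-0.7,-0.15],[0.8,-0.75,-0.2],[0.93,-0.8,-0.2],[0.93,-0.8,-0.2]],"twist":[[-0.005,-0.033,0],[-0.01,-0.066,0],[-0.013,-0.1,0],[-0.017,-0.133,0],[-0.021,-0.166,0],[-0.025,-0.2,0],[-0.03,-0.232,0],[-0.034,-0.265,0],[-0.038,-0.3,0.002],[-0.042,-0.331,0.002]],"fingers":[0,0,0,0,0,0,0,0,0,0]}'; python3 go.py .015 .26 .045 30
```

```text
clock: 1.68
ee_pos: [0.6528, 0.1118, 0.2026]
orientation: [0.13, 2.113, -0.08]
force: [0.3, -1.7, 0.9]
gripper_width: 0.0004
grip_force: 0.0
t 1.6833 q [ 0.25 -0.19  1.98 -0.77  0.47 -0.66] lane [0.0132 0.2615 0.2026]
dp [ 0.006 -0.007 -0.63 ] twist [ 0.0006 -0.007   0.0001]
```

```bash
python3 -m crank '{"dp":[[0,0,-0.1],[0,0,-0.2],[0,0,-0.3],[0,0,-0.4],[0,0,-0.5],[0,0,-0.58],[0,0,-0.63],[0,0,-0.63]],"twist":[[0,0,0],[0,-0.003,0],[0,-0.006,0],[0,-0.006,0],[0,-0.006,0],[0,-0.006,0],[0,-0.006,0],[0,-0.006,0]],"fingers":[0,0,0,0,0,0,0,0]}'; python3 go.py .015 .13 .045 30; python3 -c "from h import *;grab('scene','s1')"
```

```text
clock: 2.35
ee_pos: [0.6527, 0.1014, 0.0807]
orientation: [0.12, 2.167, -0.049]
force: [0.4, -0.5, -0.3]
gripper_width: 0.0006
grip_force: 0.0
t 2.35 q [ 0.2  -0.03  2.08 -1.08  0.27 -0.33] lane [0.0144 0.2512 0.0807]
dp [-0.058 -0.481 -0.143] twist [-0.0061 -0.0235 -0.0066]
```

View pics/s1.png

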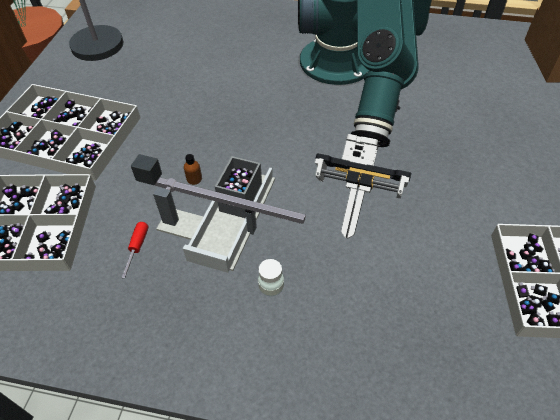

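The scene view shows the closed fingertips at (347,235), clear of the bar's free end at (303,218). Joint 4 is at its limit with the flat pitch, so I'll pitch the tool steeper, to 45°.

```bash
python3 go.py .012 .25 .08 45
```

```text
t 2.4 q [ 0.2  -0.03  2.08 -1.08  0.27 -0.33] lane [0.0148 0.2515 0.0817]
dp [-0.012 -0.005 -0.007] twist [ 0.0034  0.0598 -0.0062]
```

```bash
python3 -m crank '{"dp":[[0,0,0.02],[0,0,0.02],[0,0,0.02],[0,0,0.02],[0,0,0.02]],"twist":[[0,0.03,0],[0.003,0.06,-0.006],[0.003,0.06,-0.006],[0.003,0.06,-0.006],[0.003,0.06,-0.006]],"fingers":[0,0,0,0,0]}'; python3 go.py .012 .24 .028 45
```

```text
clock: 2.82
ee_pos: [0.6562, 0.1027, 0.0924]
orientation: [0.147, 2.345, -0.059]
force: [0.4, -0.3, 0.5]
gripper_width: 0.0005
grip_force: 0.0
t 2.8167 q [ 0.18 -0.02  1.94 -0.46  0.5  -0.94] lane [0.0177 0.2529 0.0924]
dp [-0.029 -0.048 -0.257] twist [-0.0004  0.0023 -0.0003]
```

```bash
python3 -m crank '{"dp":[[-0.03,-0.05,-0.1],[-0.03,-0.05,-0.2],[-0.03,-0.05,-0.255],[-0.03,-0.05,-0.255],[-0.03,-0.05,-0.255]],"twist":[[0,0.002,0],[0,0.002,0],[0,0.002,0],[0,0.002,0],[0,0.002,0]],"fingers":[0,0,0,0,0]}'; python3 go.py .012 .132 .028 45
```

```text
clock: 3.23
ee_pos: [0.6449, 0.0891, 0.0226]
orientation: [0.145, 2.36, -0.064]
force: [0.3, 1.3, -0.7]
gripper_width: 0.0005
grip_force: 0.0
t 3.2333 q [ 0.16  0.06  2.02 -0.58  0.37 -0.82] lane [0.0082 0.238  0.0226]
dp [-0.038 -0.423  0.022] twist [ 0.0006 -0.0025 -0.0004]
```

```bash
python3 -m crank '{"dp":[[0,-0.08,0.02],[-0.01,-0.16,0.02],[-0.02,-0.24,0.02],[-0.03,-0.32,0.02],[-0.03,-0.38,0.02],[-0.036,-0.42,0.02],[-0.036,-0.42,0.02],[-0.036,-0.42,0.02]],"twist":[[0,0,0],[0,0,0],[0,0,0],[0,0,0],[0,0,0],[0,0,0],[0,0,0],[0,0,0]],"fingers":[0,0,0,0,0,0,0,0]}'; python3 go.py .012 .13 .045 45;python3 -c "from h import *;grab('scene','s2')"
```

```text
clock: 3.9
ee_pos: [0.6379, -0.0164, 0.0309]
orientation: [0.147, 2.355, -0.063]
force: [0.9, 0.2, 0.6]
gripper_width: 0.0003
grip_force: 0.0
t 3.9 q [-0.11 -0.01  2.07 -0.05  0.3  -1.51] lane [0.0144 0.1325 0.0309]
dp [-0.011 -0.009  0.057] twist [ 0.0005 -0.0008  0.0001]
```

View pics/s2.png

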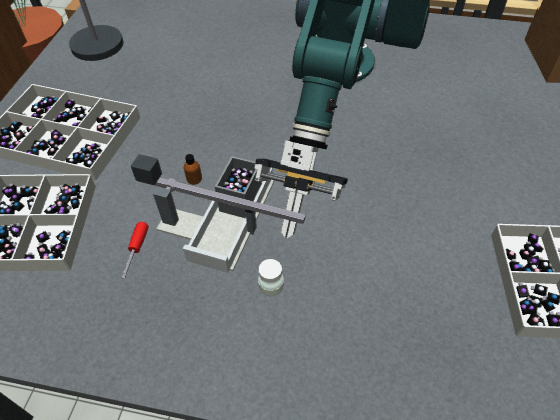

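The scene view shows the fingers passing under the bar, with the tip at (289,235) beyond it and the bar's end at (303,218). The gripper body is beside the bin, not touching it. Now I'll lift the bar.

```bash
python3 -m crank '{"dp":[[0,0,0.04],[0,0,0.08],[0,-0.003,0.12],[0,-0.007,0.16],[0,-0.01,0.2],[-0.001,-0.015,0.25],[-0.002,-0.022,0.3],[-0.004,-0.03,0.344]],"twist":[[0,0,0],[0,0,0],[0,0,0],[0,0,0],[0,0,0],[0,0,0],[0,0,0],[0,0,0]],"fingers":[0,0,0,0,0,0,0,0]}'; python3 go.py .0144 .0995 .1855 45
```

```text
clock: 4.62
ee_pos: [0.6356, -0.0231, 0.1155]
orientation: [0.145, 2.359, -0.063]
force: [-1.1, -0.4, -0.6]
gripper_width: 0.0005
grip_force: 0.5
t 4.6167 q [-0.12 -0.15  1.99 -0.    0.52 -1.57] lane [0.013  0.1255 0.1155]
dp [-0.007 -0.104  0.28 ] twist [ 0.0006 -0.0021 -0.0005]
```

Force is small, so I'll check the bar's angle from the scene depth and continue.

```bash
cat > ang.py <<'E'
from h import *; from go import lane,O,X,Y
import sys
c=grab('scene',sys.argv[1]); W=pts(c); img=c['img'].astype(int)
L=np.stack([(W-O)@X,(W-O)@Y,W[...,2]],-1); sat=img.max(-1)-img.min(-1)
m=(abs(L[...,0])<.012)&(L[...,2]>.08)&(L[...,1]>-.12)&(L[...,1]<.17)&(sat<40)
P=L[m]; th=np.arctan2(P[:,2]-.085,P[:,1]+.12); r=np.hypot(P[:,2]-.085,P[:,1]+.12)
s=(r>.1)&(r<.29); print('bar angle',np.percentile(th[s],[10,50,90]).round(3),'r max',r[s].max().round(3),s.sum())
E
python3 ang.py s3
```

```text
bar angle [0.208 0.307 0.33 ] r max 0.284 1047
```

```bash
python3 -m crank '{"dp":[[0,-0.012,0.05],[-0.001,-0.025,0.1],[-0.002,-0.042,0.146],[-0.003,-0.06,0.19],[-0.004,-0.08,0.235],[-0.006,-0.103,0.28],[-0.009,-0.13,0.322],[-0.012,-0.158,0.364],[-0.015,-0.186,0.405]],"twist":[[0,0,0],[0,0,0],[0,0,0],[0,0,0],[0,0,0],[0,0,0],[0,0,0],[0,0,0],[0,0,0]],"fingers":[0,0,0,0,0,0,0,0,0]}'; python3 go.py .0144 .0245 .269 45; python3 ang.py s4
```

```text
clock: 5.42
ee_pos: [0.632, -0.0703, 0.2168]
orientation: [0.146, 2.358, -0.063]
force: [-0.2, -0.2, 0.1]
gripper_width: 0.0005
grip_force: 0.3
t 5.4167 q [-0.25 -0.25  1.86  0.12  0.76 -1.75] lane [0.0154 0.0782 0.2168]
dp [-0.031 -0.213  0.209] twist [ 0.0005 -0.0019 -0.0003]
bar angle [0.651 0.75  0.789] r max 0.285 1032
```

```bash
python3 -m crank '{"dp":[[-0.003,-0.03,0.037],[-0.008,-0.063,0.074],[-0.012,-0.098,0.111],[-0.017,-0.135,0.145],[-0.022,-0.172,0.178],[-0.027,-0.212,0.209],[-0.032,-0.255,0.233],[-0.032,-0.255,0.233]],"twist":[[0,0,0],[0,0,0],[0,0,0],[0,0,0],[0,0,0],[0,0,0],[0,0,0],[0,0,0]],"fingers":[0,0,0,0,0,0,0,0]}'; python3 ang.py s5; python3 go.py -.09 .014 .3 45
```

```text
clock: 6.13
ee_pos: [0.6246, -0.1359, 0.2768]
orientation: [0.148, 2.355, -0.066]
force: [1.0, -0.3, -0.4]
gripper_width: 0.0003
grip_force: 0.0
bar angle [0.994 1.122 1.169] r max 0.286 1037
t 6.1833 q [-0.41 -0.26  1.76  0.25  0.9  -1.93] lane [0.0158 0.0131 0.2756]
dp [-0.42   0.057  0.098] twist [ 0.0006 -0.0013  0.0004]
```

```bash
python3 -m crank '{"dp":[[0,0,0],[0,0,0],[-0.1,0.013,0],[-0.2,0.026,0],[-0.3,0.038,0],[-0.4,0.05,0],[-0.5,0.063,0],[-0.6,0.076,0],[-0.65,0.08,0],[-0.68,0.085,0]],"twist":[[0,0,0],[0,0,0],[0,0,0],[0,0.02,0],[0,0.04,0],[0,0.06,0],[0.01,0.08,0],[0.01,0.1,0],[0.01,0.11,0],[0.01,0.11,0]],"fingers":[0,0,0,0,0,10,20,32,32,32]}'; python3 ang.py s6; python3 go.py -.16 .0 .15 65
```

```text
clock: 7.02
ee_pos: [0.4541, -0.1119, 0.2749]
orientation: [0.159, 2.705, -0.055]
force: [0.4, 0.4, 0.2]
gripper_width: 0.0291
grip_force: 0.0
bar angle [1.508 1.529 1.562] r max 0.285 823
t 7.0667 q [-0.46 -0.45  1.75  0.13  1.42 -1.91] lane [-0.1569  0.0149  0.2744]
dp [-0.02  -0.058 -0.498] twist [ 0.0042 -0.0015 -0.0015]
```

```bash
python3 -m crank '{"dp":[[-0.02,-0.03,-0.1],[-0.02,-0.06,-0.2],[-0.02,-0.06,-0.3],[-0.02,-0.06,-0.4],[-0.02,-0.06,-0.5],[-0.02,-0.06,-0.5]],"twist":[[0.004,0,0],[0.004,0,0],[0.004,0,0],[0.004,0,0],[0.004,0,0],[0.004,0,0]],"fingers":[32,32,32,32,32,32]}'; python3 go.py -.15 .0 .042 65; python3 ang.py s7; python3 -c "
from h import *
from go import lane
c=grab('top','t7');W=pts(c);z=W[...,2]
m=(z>.083)&(z<.093)&(W[...,0]>.48)&(W[...,0]<.62)&(abs(W[...,1]+.13)<.07)
Q=W[m];q=cv2.minAreaRect(Q[:,:2].astype(np.float32));print(q,lane(np.array([*q[0],.088])))"
```

```text
clock: 7.57
ee_pos: [0.4454, -0.1251, 0.1412]
orientation: [0.166, 2.717, -0.03]
force: [-0.3, -0.1, 0.1]
gripper_width: 0.0299
grip_force: 0.0
t 7.5667 q [-0.52 -0.42  1.99  0.18  1.19 -2.  ] lane [-0.163   0.0005  0.1412]
dp [ 0.051 -0.009 -0.397] twist [-0.0019 -0.0051 -0.0012]
bar angle [1.509 1.529 1.562] r max 0.285 830
((0.5419689416885376, -0.1372893750667572), (0.06632666289806366, 0.09034276753664017), 82.39423370361328) [-0.0656  0.0005  0.088 ]
```

View pics/s7.png

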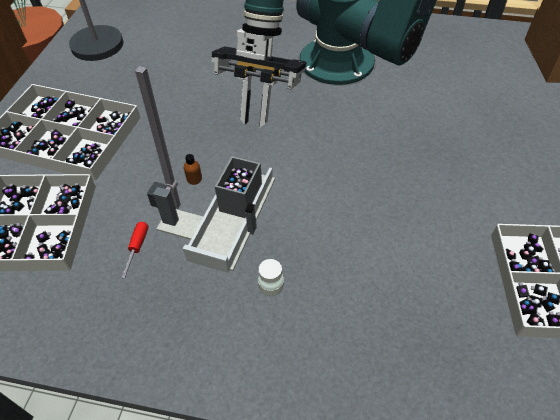

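The picture shows the bar upright at (155,130), the bin unmoved at (238,185), and the fingers at (245,125) and (263,125), behind and above the bin. Now I'll descend behind it.

```bash
python3 -m crank '{"dp":[[0.03,-0.01,-0.08],[0.045,-0.01,-0.16],[0.05,-0.01,-0.24],[0.05,-0.01,-0.32],[0.05,-0.01,-0.38],[0.05,-0.01,-0.395],[0.05,-0.01,-0.395]],"twist":[[0,-0.005,0],[-0.001,-0.005,0],[-0.001,-0.005,0],[-0.001,-0.005,0],[-0.001,-0.005,0],[-0.001,-0.005,0],[-0.001,-0.005,0]],"fingers":[32,32,32,32,32,32,32]}'; python3 go.py -.115 .0 .042 65;
```

```text
clock: 8.25
ee_pos: [0.4622, -0.13, 0.0511]
orientation: [0.163, 2.689, -0.04]
force: [0.5, -0.4, 0.0]
gripper_width: 0.0301
grip_force: 0.0
t 8.25 q [-0.51 -0.31  2.11  0.21  0.93 -2.05] lane [-0.1457 -0.0022  0.0511]
dp [ 0.123 -0.006 -0.036] twist [ 0.0012  0.0036 -0.0012]
```

```bash
python3 -m crank '{"dp":[[0.03,0.004,-0.01],[0.06,0.002,-0.03],[0.09,-0.002,-0.03],[0.12,-0.006,-0.03],[0.15,-0.01,-0.03],[0.18,-0.014,-0.03],[0.21,-0.018,-0.03],[0.24,-0.021,-0.03],[0.27,-0.025,-0.03],[0.3,-0.029,-0.03]],"twist":[[0,0,0],[0,0,0],[0,0,0],[0,0,0],[0,0,0],[0,0,0],[0,0,0],[0,0,0],[0,0,0],[0,0,0]],"fingers":[32,32,32,32,32,32,32,32,32,32]}'; python3 go.py 0.0 .0 .042 65; cat > b.py <<'E'
from h import *
from go import lane
import sys
c=grab('top',sys.argv[1]);W=pts(c);z=W[...,2]
L=lane
m=((z>.083)&(z<.093)&(W[...,0]>.48)&(W[...,0]<.73)&(abs(W[...,1]+.14)<.06)).astype(np.uint8)
n,l,s,cc=cv2.connectedComponentsWithStats(m);k=1+np.argmax(s[1:,4])
q=cv2.minAreaRect(W[l==k][:,:2].astype(np.float32));print(q,lane(np.array([*q[0],.088])),np.median(z[l==k]))
E
python3 b.py t8
```

```text
clock: 9.08
ee_pos: [0.5373, -0.1372, 0.0429]
orientation: [0.163, 2.69, -0.04]
force: [-4.1, -0.0, 1.9]
gripper_width: 0.03
grip_force: 1.5
t 9.0833 q [-0.44 -0.11  1.97  0.18  0.86 -1.97] lane [-0.0702 -0.      0.0429]
dp [ 0.279 -0.035 -0.004] twist [ 0.0011  0.0033 -0.0011]
((0.5895964503288269, -0.1429353803396225), (0.06643427163362503, 0.09103817492723465), 82.99138641357422) [-0.0177  0.0009  0.088 ] 0.08737040522832143
```

```bash
python3 -m crank '{"dp":[[0.03,-0.004,0],[0.06,-0.008,0],[0.09,-0.012,0],[0.12,-0.015,0],[0.15,-0.019,0],[0.18,-0.023,0],[0.21,-0.026,0],[0.24,-0.03,0],[0.265,-0.033,0],[0.28,-0.035,0]],"twist":[[0,0,0],[0,0,0],[0,0,0],[0,0,0],[0,0,0],[0,0,0],[0,0,0],[0,0,0],[0,0,0],[0,0,0]],"fingers":[32,32,32,32,32,32,32,32,32,32]}'; python3 go.py 0.0075 .0 .042 65;python3 b.py t9; python3 ang.py s9
```

```text
clock: 9.97
ee_pos: [0.6075, -0.146, 0.0428]
orientation: [0.163, 2.69, -0.04]
force: [-1.6, 0.2, 0.2]
gripper_width: 0.0299
grip_force: 0.7
t 9.9667 q [-0.39  0.05  1.82  0.15  0.85 -1.92] lane [0.0005 0.     0.0428]
dp [ 0.028 -0.004 -0.003] twist [ 0.0011  0.0034 -0.0011]
((0.6599224209785461, -0.15173116326332092), (0.06628219783306122, 0.09132134169340134), 82.882568359375) [0.0532 0.0009 0.088 ] 0.0873103186816504
bar angle [1.492 1.527 1.561] r max 0.285 905
```

Bin at 0.053, about 7 mm to go.

```bash
python3 -m crank '{"dp":[[0.01,-0.001,0],[0.018,-0.002,0],[0.024,-0.003,0],[0.03,-0.004,0],[0.034,-0.004,0],[0.034,-0.004,0],[0.034,-0.004,0]],"twist":[[0,0,0],[0,0,0],[0,0,0],[0,0,0],[0,0,0],[0,0,0],[0,0,0]],"fingers":[32,32,32,32,32,32,32]}'; python3 go.py -.15 .0 .042 65;python3 b.py t10
```

```text
clock: 10.65
ee_pos: [0.615, -0.1469, 0.043]
orientation: [0.163, 2.69, -0.04]
force: [-1.9, -0.2, 0.8]
gripper_width: 0.0301
grip_force: 1.2
t 10.65 q [-0.39  0.07  1.8   0.15  0.85 -1.91] lane [0.0081 0.0001 0.043 ]
dp [-0.627  0.079 -0.004] twist [ 0.0012  0.0033 -0.0011]
((0.6671248078346252, -0.15246844291687012), (0.06614040583372116, 0.09092764556407928), 82.97048950195312) [0.0605 0.0011 0.088 ] 0.08731738039111217
```

```bash
python3 -m crank '{"dp":[[0.006,-0.001,0],[0.012,-0.001,0],[0.016,-0.002,0],[0.016,-0.002,0]],"twist":[[0,0,0],[0,0,0],[0,0,0],[0,0,0]],"fingers":[32,32,32,32]}'; python3 b.py t11
```

```text
clock: 11.03
ee_pos: [0.6159, -0.1471, 0.0427]
orientation: [0.162, 2.697, -0.04]
force: [-19.5, 2.2, 14.1]
gripper_width: 0.0302
grip_force: 9.7
((0.6668692827224731, -0.15261304378509521), (0.0663803294301033, 0.09121346473693848), 82.79718017578125) [0.0602 0.0009 0.088 ] 0.0873467158715159
```

The force rose to 19.5 N, so the bin is against the stop. I'll back straight off, then go up.

```bash
python3 -m crank '{"dp":[[-0.03,0.004,0],[-0.08,0.01,0],[-0.16,0.02,0],[-0.26,0.032,0],[-0.36,0.045,0],[-0.46,0.058,0],[-0.5,0.063,0.1],[-0.54,0.068,0.25],[-0.56,0.07,0.4],[-0.56,0.07,0.5]],"twist":[[0,0,0],[0,0,0],[0,0,0],[0,0,0],[0,0,0],[0,0,0],[0,0,0],[0,0,0],[0,0,0],[0,0,0]],"fingers":[32,32,32,32,32,32,32,32,32,32]}'; python3 -m crank '{"dp":[[0,0,0],[0,0,0.1],[0,0,0.1],[0,0,0.1]],"twist":[[0,0,0],[0,0,0],[0,0,0],[0,0,0]],"fingers":[32,32,32,32]}'; python3 b.py t12; python3 ang.py s12
```

```text
clock: 11.92
ee_pos: [0.4798, -0.1304, 0.1726]
orientation: [0.163, 2.683, -0.044]
force: [1.0, -0.8, -0.2]
gripper_width: 0.0301
grip_force: 0.0
clock: 12.25
ee_pos: [0.4799, -0.1302, 0.1937]
orientation: [0.163, 2.687, -0.042]
force: [0.8, -0.2, -0.8]
gripper_width: 0.0305
grip_force: 0.0
((0.6671299934387207, -0.1527138501405716), (0.06653498113155365, 0.09125219285488129), 83.13339233398438) [0.0605 0.0009 0.088 ] 0.08716441491840597
bar angle [1.508 1.529 1.561] r max 0.285 824
```

View pics/s12.png

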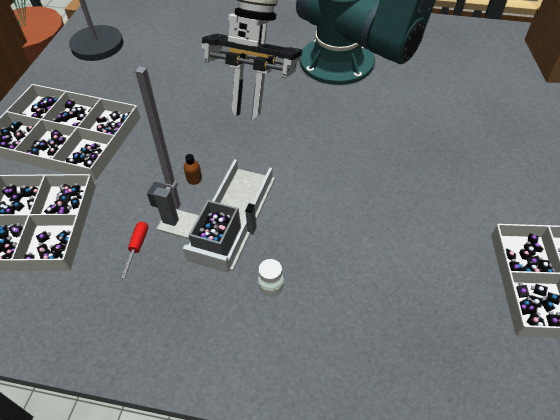

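The bin is at the end stop (215,232), the bar is upright at (155,130), the bystanders have not moved, and the gripper is clear at (248,80).

```bash
python3 -c "
from workcell import workorder
print(workorder.sign_off())"
```

```text
the job is handed in; nothing more can be done
None
```

I handed the job in at about 12 s on the robot's clock: the barrier stands raised by itself (about 1.53 rad), the bin rests against the end stop (lane x about 60 mm), the jar, bottle and screwdriver look unmoved, and the gripper is clear; the sign-off returned no verdict.

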